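# Pack and close a four-piece box of chocolate bells

### The arm

A 6-joint arm with a two-finger parallel gripper is mounted at the origin on a cart in front of the work surface, level with it; the furniture and walls round the work are solid. World frame = base frame: x ahead of the robot, y to its left, z up, the work surface at z = 0. Lengths are in m, angles in rad, forces in N, time in s.
With the tool pointing down it reaches from about 0.3 to 0.875 m from the base axis. Payload 6.4 kg.
Tool frame: the origin (TCP) lies at the very end of the fingers, on their centre line; the grasp point (between the pads) lies 19 mm behind it; z points along the fingers, y is the line along which they close (so a half turn about z gives the same grasp; the last joint's range is limited). The gripper opens to 85 mm and grips with 20 to 120 N. Pads are 22 mm wide; open, the fingers measure 114 mm over their backs; the gripper's body (76 mm by 85 mm) begins 54 mm behind the grasp point. The pads swing forward as they close: fully open they stand 13 mm farther back than shut.
Start: joints at [0.998, 0.181, 1.607, -0, 1.354, -0.206], TCP at [0.206, 0.537, 0.231] pointing down, gripper open.
Joint ranges: [-2.99, 2.99], [-0.89, 2.07], [0.3, 2.58], [-1.14, 4.28], [0, 2.63], [-3.12, 3.12]. Speed limits (rad/s): [2.57, 2.57, 3.01, 3.14, 3.14, 3.14].

### API

Orientations are given as a unit quaternion [w, x, y, z].
In Python, from bench import get_obs, optics, workorder gives the robot as it stands.
- The arm moves only by the shell command python3 -m jog 'ROWS'. ROWS is a JSON list of rows, 1 to 10 of them, each of 7 numbers: dx, dy, dz in m, then a rotation vector rx, ry, rz in rad, then the opening from 0.0 (shut) to 1.0 (fully open); each row is the pose to reach, as a shift and turn from the pose commanded when the command began, along the tool's axes at that moment; what a row does not reach only later rows make up. A row lasts 1/8 s, in which the tool goes at most 0.0625 m and 0.188 rad, less where a joint would pass 70% of its speed; a pose out of reach is approached as far as the arm can. The fingers move at their own pace and stop on an object; the grip force is fixed at half the most. Time passes only in rows, so rows that do not move let the fingers close. It prints the time, the measured TCP pose, the force, the opening and the grip force at its end.
- get_obs(): the state, without advancing time (a new reading comes with each control period).
- optics.camera(name): name is "scene" or "top" or "wrist"; returns (picture, depth): 420x560x3 uint8, blue, green, red; 420x560 float32, m along the optical axis (not along the pixel's ray), 0 where there is no reading.
- optics.camera_params(name): a dict with "fovy" (degrees; the focal length in pixels is half the picture's height over the tangent of half this angle, whatever the lens; pixels are square), "cx", "cy" (the principal point, pixels), "view" (4x4, takes a point from world to camera coordinates). Camera axes: x right, y up, looking along -z (the intrinsics and any distortion apply to the point x, -y, -z); pixel columns grow to the right and rows downward; lengths in m; the calibration is good to about 2 mm. A picture is of the moment at which its call begins: read the wrist's pose just before it. camera_params takes no time and is no camera call; for the wrist camera it gives the pose at the moment of the call.
- workorder.hand_in(): hands the job in; it is judged then, once.
The state is a dict: "time_s": time; "q": joint angles; "dq": joint speeds; "joint_efforts": joint torques, N m; "eef_pos": TCP position; "eef_rot": TCP orientation; "wrist_force": force on the tool from outside, world axes, zero at the start; "torque": the same for the moment, N m; "opening": opening from 0.0 (shut) to 1.0 (fully open); "grasp_force": force on a finger pad.
Only numpy, scipy, OpenCV 4.12 (cv2) and the standard library are available. Lean on these libraries where they do the work, as an engineer would, in place of code of your own. Each camera call takes 0.05 s, during which the arm holds its last target. There are 200 camera calls.

### The job

Pack the four finished chocolate bells, which stand rim down, upright into the tray of the slim gift box, one to a compartment: the two dark ones in the two middle compartments, the two milk ones at the two ends. Then put the box's lid on, all the way down on its ledge. The two unfilled shells that stand mouth up among the bells do not belong in the box: leave them standing where they are.

Things in the scene. Friction and masses are not known exactly. Their poses are not given: they have to be found in the camera images.
- tray: shallow open tray, loose, 250 g: teal ledge board 64x236x3 mm; on it ivory walls 2 mm thick, tops 13 mm above the worktop (52x222 mm over them), make a row of four compartments 48x53 mm with gold floors 3 mm above the worktop. Origin: centre of underside; x across, y along the row, z up. Compartment centres: x=0, y=-82.5 (end), -27.5, 27.5 (middle), 82.5 mm (end). Same either way round
- lid: lid, dark teal, thin gold lines on top, loose, 80 g, lying open side down: outside 64x236x36 mm, inside 60x232x34. Origin: centre of its lower edge, y along its length, z up. Grip from above across the 64 mm. Goes over the tray's walls (4 mm play at the sides, 5 at the ends) and the bells until its lower edge is on the ledge board: its origin is then 3 mm above the tray's. Same either way round
- milk_bell_1: finished milk chocolate bell, mid-brown, standing rim down: 29 mm high, flared rim of 37 mm diameter at the bottom, narrowing to a flat top of 17 mm; about 27 mm across where fingers meet it at 14 mm height; 14 g. Round: any grasp yaw. Origin: centre of its underside, z up along its axis. Piled bars behind, a case lid left: up to 0.16 m tall, travel at 0.2 m
- milk_bell_2: finished milk chocolate bell, mid-brown, standing rim down: 29 mm high, flared rim of 37 mm diameter at the bottom, narrowing to a flat top of 17 mm; about 27 mm across where fingers meet it at 14 mm height; 14 g. Round: any grasp yaw. Origin: centre of its underside, z up along its axis; the same as milk_bell_1
- dark_bell_1: finished dark chocolate bell, almost black-brown, standing rim down: 29 mm high, flared rim of 37 mm diameter at the bottom, narrowing to a flat top of 17 mm; about 27 mm across where fingers meet it at 14 mm height; 14 g. Round: any grasp yaw. Origin: centre of its underside, z up along its axis. Piled bars behind, a case lid left: up to 0.16 m tall, travel at 0.2 m
- dark_bell_2: finished dark chocolate bell, almost black-brown, standing rim down: 29 mm high, flared rim of 37 mm diameter at the bottom, narrowing to a flat top of 17 mm; about 27 mm across where fingers meet it at 14 mm height; 14 g. Round: any grasp yaw. Origin: centre of its underside, z up along its axis; the same as dark_bell_1
- shell_1: unfilled milk chocolate shell, mid-brown, a look-alike that does not belong in the box: the bell's shape turned over, standing mouth up on its 17 mm end, open 37 mm rim at the top, 29 mm high; tips easily. Origin: centre of its underside, z up
- shell_2: unfilled milk chocolate shell, mid-brown, a look-alike that does not belong in the box: the bell's shape turned over, standing mouth up on its 17 mm end, open 37 mm rim at the top, 29 mm high; tips easily. Origin: centre of its underside, z up; the same as shell_1

How it is judged:
On the way, in this order (a step that is already met when the one before it is completed fails the run):
1. all four bells sit upright in their compartments, the dark ones in the middle, the milk ones at the ends, the lid still off (x of milk_bell_1 in the frame of tray between -0.008 and 0.008 m and z of milk_bell_1 in the frame of tray between 0 and 0.006 m and (y of milk_bell_1 in the frame of tray between -0.092 and -0.073 m or y of milk_bell_1 in the frame of tray between 0.073 and 0.092 m) and angle between each of milk_bell_1, milk_bell_2, dark_bell_1, dark_bell_2's own z axis and vertical below 0.15 rad and x of milk_bell_2 in the frame of tray between -0.008 and 0.008 m and z of milk_bell_2 in the frame of tray between 0 and 0.006 m and (y of milk_bell_2 in the frame of tray between -0.092 and -0.073 m or y of milk_bell_2 in the frame of tray between 0.073 and 0.092 m) and x of dark_bell_1 in the frame of tray between -0.008 and 0.008 m and z of dark_bell_1 in the frame of tray between 0 and 0.006 m and (y of dark_bell_1 in the frame of tray between -0.037 and -0.018 m or y of dark_bell_1 in the frame of tray between 0.018 and 0.037 m) and x of dark_bell_2 in the frame of tray between -0.008 and 0.008 m and z of dark_bell_2 in the frame of tray between 0 and 0.006 m and (y of dark_bell_2 in the frame of tray between -0.037 and -0.018 m or y of dark_bell_2 in the frame of tray between 0.018 and 0.037 m) and distance between lid and tray above 0.03 m), for 0.2 s.
2. the lid is on the tray, down on its ledge (z of lid in the frame of tray between -0.001 and 0.0065 m and x of lid in the frame of tray between -0.007 and 0.007 m and y of lid in the frame of tray between -0.008 and 0.008 m and angle between the y axis of lid and the y axis of tray, either way round below 0.12 rad and angle between lid's own z axis and vertical below 0.06 rad), for 0.2 s.
At the end, for the whole second after the job is handed in: Tray flat on the worktop; each bell upright on its compartment's floor (8 mm across, 9.5 mm along), dark in the middle two, milk at the ends; lid level, within 3.5 mm of its ledge and 7-8 mm sideways; both shells upright within 20 mm of their starts; all at rest (all of step 2 and x of milk_bell_1 in the frame of tray between -0.008 and 0.008 m and z of milk_bell_1 in the frame of tray between 0 and 0.006 m and (y of milk_bell_1 in the frame of tray between -0.092 and -0.073 m or y of milk_bell_1 in the frame of tray between 0.073 and 0.092 m) and angle between each of milk_bell_1, milk_bell_2, dark_bell_1, dark_bell_2's own z axis and vertical below 0.15 rad and x of milk_bell_2 in the frame of tray between -0.008 and 0.008 m and z of milk_bell_2 in the frame of tray between 0 and 0.006 m and (y of milk_bell_2 in the frame of tray between -0.092 and -0.073 m or y of milk_bell_2 in the frame of tray between 0.073 and 0.092 m) and x of dark_bell_1 in the frame of tray between -0.008 and 0.008 m and z of dark_bell_1 in the frame of tray between 0 and 0.006 m and (y of dark_bell_1 in the frame of tray between -0.037 and -0.018 m or y of dark_bell_1 in the frame of tray between 0.018 and 0.037 m) and x of dark_bell_2 in the frame of tray between -0.008 and 0.008 m and z of dark_bell_2 in the frame of tray between 0 and 0.006 m and (y of dark_bell_2 in the frame of tray between -0.037 and -0.018 m or y of dark_bell_2 in the frame of tray between 0.018 and 0.037 m) and distance of each of shell_1, shell_2 from where it was at the start of the episode below 0.02 m and angle between each of shell_1, shell_2's own z axis and vertical below 0.2 rad and linear speed of each of milk_bell_1, milk_bell_2, dark_bell_1, dark_bell_2, lid, tray below 0.02 m/s and angle between tray's own z axis and vertical below 0.05 rad and height (world z) of tray below 0.004 m); the robot touches nothing.
It fails at once if a shell is pushed more than 20 mm from its place or knocked over (distance of any of shell_1, shell_2 from where it was at the start of the episode above 0.02 m or angle between any of shell_1, shell_2's own z axis and vertical above 0.5 rad).
It also fails if it takes over 131 s, if anything falls off the work surface, if the arm or the gripper's body presses on something with over 40 N, if the wrist force passes 120 N, or if a joint passes its speed limit or range.

## Working session

There is one attempt and no reset: what is moved stays moved. The work goes in short steps, Python scripts to look and compute and a shell command to move; the robot and the scene stay as the last step left them, time stands still between calls to the robot, and variables do not carry over. Pictures are saved under pics/ and viewed, at most 16 in all, crops included, and the job is handed in when it is done.

```bash
ls; mkdir -p pics; cat > h.py <<'E'
import numpy as np, cv2
from bench import get_obs, optics, workorder
E
python3 - <<'E'
from h import *
o=get_obs(); print({k:np.round(v,4).tolist() for k,v in o.items()})
for n in ["scene","top"]:
    im,d=optics.camera(n); p=optics.camera_params(n)
    cv2.imwrite(f"pics/{n}0.png",im); np.savez(f"{n}0.npz",im=im,d=d,**{k:v for k,v in p.items() if k in("fovy","cx","cy","view")})
    print(n,p, (d>0).mean())
E
```

```text
pics
{'time_s': 0.0, 'q': [0.9977, 0.1816, 1.608, -0.0, 1.3538, -0.2063], 'dq': [-0.0012, -0.0006, 0.0003, -0.0004, -0.0018, -0.0016], 'joint_efforts': [0.0006, -44.4853, -35.1358, 0.0001, 0.0087, 0.0], 'eef_pos': [0.2059, 0.5363, 0.2304], 'eef_rot': [-0.0003, 0.1824, 0.9832, -0.0008], 'wrist_force': [-0.1569, -0.1593, 0.3244], 'torque': [0.0296, 0.0402, 0.003], 'grasp_force': 0.0, 'opening': 1.0005}
scene {'fovy': 48.36663153420065, 'cx': 282.8974110324642, 'cy': 210.29617002979984, 'view': array([[ 0.4853614 , -0.87430919, -0.00278441, -0.32614163],
       [ 0.66598806,  0.36764752,  0.64907257, -0.31055422],
       [-0.56646644, -0.31688915,  0.7607214 , -0.71938943],
       [ 0.        ,  0.        ,  0.        ,  1.        ]])} 0.9960374149659864
top {'fovy': 53.47737957079781, 'cx': 287.0324556061604, 'cy': 211.90238843972364, 'view': array([[-0.00767954, -0.99996881, -0.00184506, -0.09933837],
       [ 0.99942394, -0.00773633,  0.03304463, -0.4957293 ],
       [-0.03305787, -0.00159023,  0.99945217, -0.89025691],
       [ 0.        ,  0.        ,  0.        ,  1.        ]])} 0.9959481292517007
```

View pics/scene0.png

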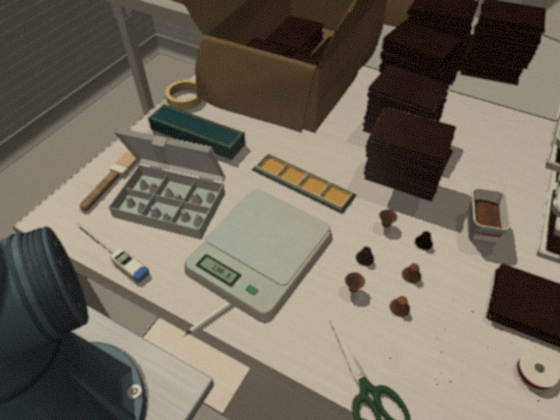

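View pics/top0.png

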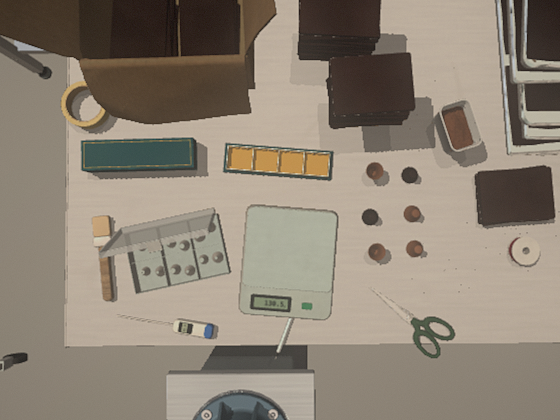

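The scene view shows shells at about (388,218) and (355,283), milk bells at (412,270) and (400,305), dark bells at (425,240) and (366,255), the tray at (303,182) and the lid at (196,131). In the top view the shells are at (375,171) and (376,253), dark bells at (410,175) and (370,216), milk bells at (412,213) and (414,248), the tray at (278,161) and the lid at (139,154).

```bash
cat >> h.py <<'E'
class Cam:
    def __init__(s,im,d,p):
        s.im,s.d=im,d; s.V=np.array(p["view"]); s.c=np.array([float(p["cx"]),float(p["cy"])])
        s.f=210/np.tan(np.radians(float(p["fovy"]))/2); s.R=s.V[:3,:3].T; s.o=-s.R@s.V[:3,3]
    def ray(s,uv):
        uv=np.atleast_2d(np.asarray(uv,float)); a=(uv-s.c)/s.f
        return np.c_[a[:,0],-a[:,1],-np.ones(len(a))]@s.R.T   # scaled: depth 1
    def plane(s,uv,z):
        r=s.ray(uv); return s.o+r*((z-s.o[2])/r[:,2:3])
    def cloud(s):
        h,w=s.d.shape; g=np.stack(np.meshgrid(np.arange(w),np.arange(h)),-1).reshape(-1,2)
        return (s.o+s.ray(g)*s.d.reshape(-1,1)).reshape(h,w,3)
    def proj(s,P):
        q=np.atleast_2d(P)@s.V[:3,:3].T+s.V[:3,3]; return np.c_[q[:,0],-q[:,1]]/-q[:,2:3]*s.f+s.c
def load(n):
    z=np.load(n); return Cam(z["im"],z["d"],z)
def shot(n,tag):
    p=optics.camera_params(n); im,d=optics.camera(n); cv2.imwrite(f"pics/{tag}.png",im)
    np.savez(tag+".npz",im=im,d=d,**{k:p[k] for k in("fovy","cx","cy","view")}); return Cam(im,d,p)
def tri(c1,u1,c2,u2):
    a=c1.ray(u1)[0]; b=c2.ray(u2)[0]
    t=np.linalg.lstsq(np.c_[a,-b],c2.o-c1.o,rcond=None)[0]
    p,q=c1.o+a*t[0],c2.o+b*t[1]; return (p+q)/2,np.linalg.norm(p-q)
def blobs(m,amin=30):
    n,l,s,c=cv2.connectedComponentsWithStats(m.astype(np.uint8)); return [(c[i],s[i],l==i) for i in range(1,n) if s[i,4]>=amin]
E
python3 - <<'E'
from h import *
for n in ["top","scene"]:
    c=load(n+"0.npz"); P=c.cloud(); hsv=cv2.cvtColor(c.im,cv2.COLOR_BGR2HSV)
    print(n,"cam",np.round(c.o,3))
    fl=P[(P[...,2]<.006)&(P[...,2]>-.006)]
    print("floor z med",np.median(fl[:,2]))
    roi=(P[...,0]>.3)&(P[...,0]<.56)&(P[...,1]<-.2)&(P[...,1]>-.42)
    m=roi&(P[...,2]>.008)&(P[...,2]<.06)
    for ce,s,l in blobs(m):
        q=P[l]; t=q[q[:,2]>np.percentile(q[:,2],70)]
        print("blob",np.round(ce,1),s[2:5],"xy",np.round(q[:,:2].mean(0),4),"zmax",np.round(np.percentile(q[:,2],[50,97]),4),"topxy",np.round(t.mean(0),4),"V",hsv[l][:,2].mean())
    g=(hsv[...,0]>12)&(hsv[...,0]<28)&(hsv[...,1]>150)&(hsv[...,2]>150)
    for ce,s,l in blobs(g,80): print("gold",np.round(ce,1),s[2:5],np.round(c.plane(ce,.003)[0],4),"depthz",np.median(P[l][:,2]))
    t=(hsv[...,0]>75)&(hsv[...,0]<100)&(hsv[...,1]>100)
    for ce,s,l in blobs(t,300):
        print("teal",np.round(ce,1),s[2:5],np.round(np.percentile(P[l][:,2],[5,50,95]),4),np.round(c.plane(ce,.036)[0],4),cv2.minAreaRect(np.argwhere(l)[:,::-1].astype(np.float32)))
E
```

```text
top cam [ 0.465 -0.105  0.906]
floor z med -0.0006737577493379776
blob [413.2 212.7] [ 14  13 131] xy [ 0.4908 -0.371 ] zmax [0.0243 0.0305] topxy [ 0.4913 -0.3741  0.0291] V 108.63358778625954
blob [335.6 236.5] [  6  70 165] xy [ 0.4419 -0.2042] zmax [0.0334 0.0478] topxy [ 0.465  -0.2026  0.0462] V 134.4181818181818
blob [370.8 216.2] [ 13  13 136] xy [ 0.4841 -0.2811] zmax [0.0201 0.0311] topxy [ 0.4844 -0.2832  0.0292] V 72.69117647058823
blob [377.6 251.2] [ 18  17 189] xy [ 0.41   -0.2938] zmax [0.0242 0.0293] topxy [ 0.4105 -0.2921  0.0278] V 112.4021164021164
blob [415.7 248.1] [ 14  13 130] xy [ 0.4157 -0.375 ] zmax [0.0224 0.0302] topxy [ 0.4152 -0.3787  0.0287] V 115.07692307692308
gold [268.8 164. ] [ 22  18 107] [ 0.5997 -0.0642  0.003 ] depthz 0.003195129327130286
gold [291.2 163.4] [ 22  20 188] [ 0.6006 -0.1131  0.003 ] depthz 0.0031497616154760877
scene cam [-0.042 -0.399  0.748]
floor z med 0.0004333257913148314
blob [313.5 257.1] [ 47  77 623] xy [ 0.4212 -0.205 ] zmax [0.0302 0.0482] topxy [ 0.4466 -0.203   0.0411] V 109.3900481540931
blob [364.9 254.7] [ 16  17 
[... 306 characters left out ...]
 [ 0.4121 -0.2912  0.0291] V 85.3157894736842
blob [400.  304.7] [ 17  18 226] xy [ 0.4088 -0.3795] zmax [0.0203 0.0311] topxy [ 0.4131 -0.3795  0.0299] V 81.01327433628319
gold [272.1 165.4] [ 21  14 164] [ 0.6182 -0.0017  0.003 ] depthz 0.0038321449839894828
gold [292.5 174.9] [ 22  15 176] [ 0.6137 -0.057   0.003 ] depthz 0.0038130002269868846
gold [314.1 185. ] [ 23  15 189] [ 0.6091 -0.1132  0.003 ] depthz 0.00396804004528295
gold [335.9 195.6] [ 23  16 211] [ 0.6038 -0.1682  0.003 ] depthz 0.00403427755889163
teal [192.7 123.8] [ 82  35 838] [0.0343 0.0364 0.0386] [0.6204 0.2167 0.036 ] ((195.51019287109375, 124.97177124023438), (82.29292297363281, 12.9251708984375), 19.88516616821289)
```

```bash
cat >> h.py <<'E'
from scipy.spatial.transform import Rotation as Ro
def tool():
    o=get_obs(); w,x,y,z=o["eef_rot"]; return np.array(o["eef_pos"]),Ro.from_quat([x,y,z,w]),o
def go(xyz,yaw):
    """shift/turn in tool axes to tcp xyz pointing down, tool y at world angle yaw (deg, mod 180)"""
    p,R,_=tool(); y=np.array([np.cos(np.radians(yaw)),np.sin(np.radians(yaw)),0]); z=np.array([0,0,-1.])
    if y@R.as_matrix()[:,1]<0: y=-y
    T=Ro.from_matrix(np.c_[np.cross(y,z),y,z]); d=R.inv().apply(np.array(xyz)-p); r=(R.inv()*T).as_rotvec()
    print("go",np.round(xyz,4),"d",np.round(d,4),"r",np.round(r,4),"rows",max(np.linalg.norm(d)/.0625,np.linalg.norm(r)/.188).round(1))
E
python3 - <<'E'
from h import *
p,R,_=tool(); pr=optics.camera_params("wrist"); V=np.array(pr["view"]); o=-V[:3,:3].T@V[:3,3]
print("cam in tool",R.inv().apply(o-p).round(3),"look",R.inv().apply(-V[2,:3]).round(3),"up",R.inv().apply(V[1,:3]).round(2),pr["fovy"])
for n in ["top","scene"]:
    c=load(n+"0.npz"); P=c.cloud(); print(n)
    roi=(P[...,0]>.54)&(P[...,0]<.62)&(P[...,1]<-.24)&(P[...,1]>-.42)
    for ce,s,l in blobs(roi&(P[...,2]>.008)&(P[...,2]<.06)):
        q=P[l]; t=q[q[:,2]>np.percentile(q[:,2],70)]; print("blob",np.round(ce,1),s[2:5],"topxy",np.round(t.mean(0),4))
    for nm,(x0,x1,y0,y1) in dict(lidbehind=(.5,.9,.05,.4),bellbehind=(.5,.9,-.45,-.2)).items():
        m=(P[...,0]>x0)&(P[...,0]<x1)&(P[...,1]>y0)&(P[...,1]<y1); q=P[m]
        print(nm,[(round(x,2),round(float(np.percentile(q[(abs(q[:,0]-x)<.01),2],99)),3)) for x in np.arange(x0+.05,x1,.02) if (abs(q[:,0]-x)<.01).any()])
    m=(P[...,2]>.03)&(P[...,2]<.042)&(P[...,0]>.52)&(P[...,0]<.68)&(P[...,1]>.05)&(P[...,1]<.4)
    ce,s,l=max(blobs(m),key=lambda b:b[1][4]); r=cv2.minAreaRect(P[l][:,:2].astype(np.float32)); print("lid",r,np.median(P[l][:,2]))
go([.45,-.33,.3],-5)
E
```

```text
cam in tool [ 0.067 -0.    -0.143] look [-0.265  0.001  0.964] up [ 0.96 -0.    0.26] 59.01781197544203
top
blob [375.3 169.7] [ 18  17 187] topxy [ 0.5817 -0.2899  0.0279]
blob [410.8 173.9] [ 13  13 133] topxy [ 0.575  -0.3714  0.0286]
lidbehind [(np.float64(0.55), 0.003), (np.float64(0.57), 0.003), (np.float64(0.59), 0.039), (np.float64(0.61), 0.04), (np.float64(0.63), 0.04), (np.float64(0.65), 0.039), (np.float64(0.67), 0.068), (np.float64(0.69), 0.107), (np.float64(0.71), 0.142), (np.float64(0.73), 0.175), (np.float64(0.75), 0.28), (np.float64(0.77), 0.291), (np.float64(0.79), 0.293), (np.float64(0.81), 0.29), (np.float64(0.83), 0.258), (np.float64(0.85), 0.221), (np.float64(0.87), 0.185), (np.float64(0.89), 0.139)]
bellbehind [(np.float64(0.55), 0.003), (np.float64(0.57), 0.029), (np.float64(0.59), 0.029), (np.float64(0.61), 0.004), (np.float64(0.63), 0.058), (np.float64(0.65), 0.058), (np.float64(0.67), 0.125), (np.float64(0.69), 0.127), (np.float64(0.71), 0.127), (np.float64(0.73), 0.127), (np.float64(0.75), 0.127), (np.float64(0.77), 0.127), (np.float64(0.79), 0.127), (np.fl
[... 919 characters left out ...]
), 0.008), (np.float64(0.57), 0.031), (np.float64(0.59), 0.029), (np.float64(0.61), 0.053), (np.float64(0.63), 0.061), (np.float64(0.65), 0.06), (np.float64(0.67), 0.126), (np.float64(0.69), 0.127), (np.float64(0.71), 0.128), (np.float64(0.73), 0.128), (np.float64(0.75), 0.128), (np.float64(0.77), 0.128), (np.float64(0.79), 0.127), (np.float64(0.81), 0.004), (np.float64(0.83), 0.128), (np.float64(0.85), 0.128), (np.float64(0.87), 0.128), (np.float64(0.89), 0.128)]
lid ((0.6183485388755798, 0.20939242839813232), (0.06914138048887253, 0.2378886491060257), 1.4007740020751953) 0.03624741436382495
go [ 0.45 -0.33  0.3 ] d [-0.5385 -0.7213 -0.0686] r [-1.5000e-03  7.0000e-04  1.2913e+00] rows 14.4
```

```bash
python3 -m jog '[[0,0,-0.06,0,0,0,1],[-0.54,-0.72,-0.07,0,0,1.29,0.6],[-0.54,-0.72,-0.07,0,0,1.29,0.6],[-0.54,-0.72,-0.07,0,0,1.29,0.6],[-0.54,-0.72,-0.07,0,0,1.29,0.6],[-0.54,-0.72,-0.07,0,0,1.29,0.6],[-0.54,-0.72,-0.07,0,0,1.29,0.6],[-0.54,-0.72,-0.07,0,0,1.29,0.6],[-0.54,-0.72,-0.07,0,0,1.29,0.6],[-0.54,-0.72,-0.07,0,0,1.29,0.6]]' && python3 -c "
from h import *
go([.45,-.33,.3],-5)"
```

```text
time_s: 1.35
eef_pos: [0.3598, -0.0063, 0.2976]
eef_rot: [0.0, 0.737, 0.676, 0.0]
wrist_force: [1.5, 0.7, 0.5]
opening: 0.602
grasp_force: 0.0
go [ 0.45 -0.33  0.3 ] d [-0.3147  0.1177 -0.0023] r [ 0.0011 -0.      0.0009] rows 5.4
```

```bash
python3 -c "
from h import *
c=load('scene0.npz')
for n in ['top','scene']:
    P=load(n+'0.npz').cloud().reshape(-1,3)
    for y in np.arange(.08,.36,.03):
        q=P[(abs(P[:,1]-y)<.015)&(P[:,0]>.6)&(P[:,2]>.045)&(P[:,0]<.75)]
        print(n,round(y,2),[(round(float(q[i,0]),3),round(float(q[i,2]),3)) for i in np.argsort(q[:,0])[[0,3,10,25]]] if len(q)>26 else len(q))
"
```

```text
top 0.08 [(0.684, 0.057), (0.685, 0.061), (0.686, 0.063), (0.688, 0.065)]
top 0.11 [(0.681, 0.06), (0.681, 0.058), (0.683, 0.06), (0.684, 0.064)]
top 0.14 [(0.678, 0.059), (0.679, 0.063), (0.679, 0.068), (0.681, 0.062)]
top 0.17 [(0.675, 0.061), (0.677, 0.062), (0.677, 0.06), (0.678, 0.064)]
top 0.2 [(0.678, 0.059), (0.679, 0.056), (0.68, 0.067), (0.682, 0.075)]
top 0.23 [(0.685, 0.054), (0.686, 0.059), (0.688, 0.054), (0.69, 0.07)]
top 0.26 [(0.694, 0.055), (0.695, 0.06), (0.696, 0.054), (0.698, 0.084)]
top 0.29 0
top 0.32 0
top 0.35 0
scene 0.08 [(0.682, 0.061), (0.683, 0.067), (0.685, 0.06), (0.687, 0.063)]
scene 0.11 [(0.678, 0.065), (0.681, 0.059), (0.682, 0.059), (0.683, 0.071)]
scene 0.14 [(0.674, 0.064), (0.676, 0.061), (0.677, 0.062), (0.679, 0.061)]
scene 0.17 [(0.672, 0.068), (0.675, 0.065), (0.675, 0.06), (0.677, 0.069)]
scene 0.2 [(0.676, 0.066), (0.677, 0.059), (0.679, 0.064), (0.68, 0.066)]
scene 0.23 [(0.683, 0.059), (0.684, 0.067), (0.686, 0.053), (0.687, 0.068)]
scene 0.26 [(0.691, 0.052), (0.693, 0.074), (0.694, 0.063), (0.696, 0.089)]
scene 0.29 0
scene 0.32 0
scene 0.35 0
```

```bash
python3 -m jog '[[-0.315,0.118,0,0,0,0,0.6],[-0.315,0.118,0,0,0,0,0.6],[-0.315,0.118,0,0,0,0,0.6],[-0.315,0.118,0,0,0,0,0.6],[-0.315,0.118,0,0,0,0,0.6],[-0.315,0.118,0,0,0,0,0.6],[-0.315,0.118,0,0,0,0,0.6],[-0.315,0.118,0,0,0,0,0.6]]' && python3 - <<'E'
from h import *
c=shot("wrist","w1"); p,R,_=tool(); print(p.round(4),R.as_matrix().round(3).tolist())
P=c.cloud(); print((c.d>0).mean())
for ce,s,l in blobs((P[...,2]>.008)&(P[...,2]<.05)&(P[...,1]<-.23)&(P[...,0]>.3),100):
    q=P[l]; t=q[q[:,2]>.025]; u,v=np.argwhere(l&(P[...,2]>.025)).mean(0)[::-1]
    print(np.round(ce,1),s[:5],"top",np.round(t.mean(0),4),np.round(np.ptp(t,0),3),"med",np.median(t[:,2]),"px",u,v)
E
```

```text
time_s: 2.35
eef_pos: [0.4501, -0.3273, 0.2971]
eef_rot: [-0.001, 0.737, 0.676, 0.0]
wrist_force: [-0.4, -0.1, 0.6]
opening: 0.603
grasp_force: 0.0
[ 0.4502 -0.3271  0.2974] [[0.085, 0.996, -0.0], [0.996, -0.085, 0.001], [0.001, -0.0, -1.0]]
0.9961479591836735
[497.6 113.3] [ 484   55   27  118 2479] top [ 0.6813 -0.2868  0.0394] [0.019 0.122 0.025] med 0.03870956055482483 px 500.0990566037736 112.83228511530399
[403.1 122.4] [385 105  35  36 761] top [ 0.584  -0.2879  0.0276] [0.037 0.037 0.006] med 0.027649805115614268 px 403.19736842105266 122.01052631578948
[310.4 123.9] [297 110  27  28 526] top [ 0.4847 -0.2824  0.0289] [0.019 0.018 0.007] med 0.02912783164902033 px 311.4891774891775 124.7965367965368
[244.4 138. ] [229 121  33  34 718] top [ 0.4108 -0.2905  0.0275] [0.036 0.036 0.007] med 0.027542171856651115 px 244.6376404494382 138.01123595505618
[391.4 192.3] [379 180  25  24 475] top [ 0.5749 -0.3688  0.0289] [0.017 0.018 0.007] med 0.029221676704902805 px 395.44117647058823 195.48529411764707
[320.9 201.3] [309 190  25  23 429] top [ 0.4916 -0.3726  0.0289] [0.019 0.018 0
[... 503 characters left out ...]
5277047
[334.6 339.2] [ 307  305   56   74 2828] top [ 0.4979 -0.5569  0.0258] [0.061 0.099 0.004] med 0.025697300644910603 px 335.29472329472327 341.73809523809524
[541.5 334.1] [523 331  37   7 104] top [ 0.7454 -0.5522  0.0463] [0.044 0.005 0.008] med 0.046415967188556145 px 541.4615384615385 334.0576923076923
[551.1 348.6] [535 341  25  21 261] top [ 0.7591 -0.5736  0.0465] [0.032 0.029 0.005] med 0.046554242816476854 px 551.1340996168583 348.56704980842915<stdin>:5: RuntimeWarning: Mean of empty slice.
  ret = um.true_divide(
<stdin>:6: RuntimeWarning: Mean of empty slice.
Traceback (most recent call last):
ValueError: zero-size array to reduction operation maximum which has no identity
```

View pics/w1.png

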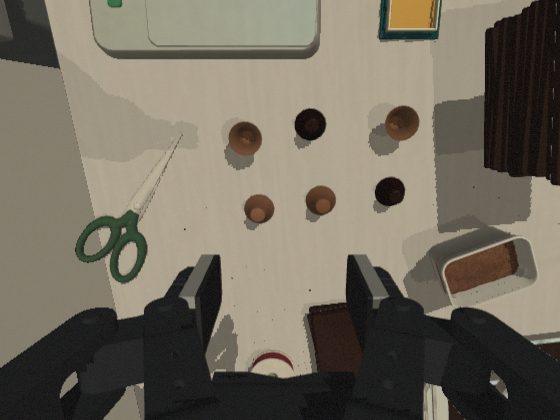

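The wrist view shows shells at (403,122) and (244,138), dark bells at (310,124) and (391,192), and milk bells at (321,201) and (258,210). The three views agree to about 2 mm, and the tops come out at 28–29 mm as they should. Next I'll look at the tray.

```bash
python3 -m jog '[[0.3,0.13,0,0,0,0,0.6],[0.3,0.13,0,0,0,0,0.6],[0.3,0.13,0,0,0,0,0.6],[0.3,0.13,0,0,0,0,0.6],[0.3,0.13,0,0,0,0,0.6],[0.3,0.13,0,0,0,0,0.6],[0.3,0.13,0,0,0,0,0.6]]' && cat > tray.py <<'E'
from h import *
import sys
def tray(c):
    hsv=cv2.cvtColor(c.im,cv2.COLOR_BGR2HSV); P=c.cloud()
    g=(hsv[...,0]>10)&(hsv[...,0]<30)&(hsv[...,1]>130)&(hsv[...,2]>110)&(P[...,2]<.012)
    out=[]
    for ce,s,l in blobs(g,400):
        r=cv2.minAreaRect(c.plane(np.argwhere(l)[:,::-1],.003)[:,:2].astype(np.float32)); print("gold",np.round(ce),s[4],np.round(r[0],4),np.round(r[1],4),round(r[2],1),"z",np.median(P[l][:,2])); 
    m=(P[...,2]>.0085)&(P[...,2]<.016)&(P[...,0]>.54)&(P[...,0]<.68)&(P[...,1]>-.23)&(P[...,1]<.06)
    m=cv2.morphologyEx(m.astype(np.uint8),cv2.MORPH_CLOSE,np.ones((3,3)))>0
    ce,s,l=max(blobs(m),key=lambda b:b[1][4]); uv=np.argwhere(l)[:,::-1]
    r=cv2.minAreaRect(c.plane(uv,.013)[:,:2].astype(np.float32)); print("walls",np.round(r[0],4),np.round(r[1],4),r[2],"z",np.percentile(P[l][:,2],[50,90]))
    d=(hsv[...,0]>75)&(hsv[...,0]<105)&(hsv[...,1]>80)&(P[...,2]<.01)&(P[...,0]>.54)&(P[...,0]<.68)
    d=cv2.dilate(d.astype(np.uint8),np.ones((2,2)))>0
    ce,s,l=max(blobs(d),key=lambda b:b[1][4]); r=cv2.minAreaRect(c.plane(np.argwhere(l)[:,::-1],.003)[:,:2].astype(np.float32)); print("ledge",np.round(r[0],4),np.round(r[1],4),r[2],"z",np.median(P[l][:,2]))
E
python3 - <<'E'
from tray import *
tray(shot("wrist","w2")); p,R,_=tool(); print(p.round(4))
for n in ["scene0.npz","top0.npz"]: tray(load(n))
E
```

```text
time_s: 3.28
eef_pos: [0.6053, -0.039, 0.2977]
eef_rot: [0.0, 0.736, 0.677, -0.0]
wrist_force: [0.2, -1.1, -0.3]
opening: 0.6
grasp_force: 0.0
gold [287. 132.] 1773 [ 0.6131 -0.0021] [0.0523 0.0447] 85.3 z 0.003579024461733249
gold [287. 179.] 1609 [ 0.6096 -0.0578] [0.0499 0.0481] 85.3 z 0.0035087212431530457
gold [287. 224.] 1397 [ 0.6054 -0.1135] [0.0494 0.0473] 85.3 z 0.0035067186865349043
gold [287. 265.] 1269 [ 0.6005 -0.1689] [0.0484 0.0478] 85.3 z 0.003445744480758628
walls [ 0.6076 -0.0837] [0.2206 0.0519] 85.24004364013672 z [0.0128123  0.01405102]
ledge [ 0.6077 -0.0845] [0.2351 0.0639] 85.24781036376953 z 0.003139255007412356
[ 0.6051 -0.0404  0.2977]
walls [ 0.6035 -0.0856] [0.2239 0.0571] 85.14917755126953 z [0.01170781 0.01452158]Traceback (most recent call last):
  File "<stdin>", line 3, in <module>
  File "tray.py", line 15, in tray
    ce,s,l=max(blobs(d),key=lambda b:b[1][4]); r=cv2.minAreaRect(c.plane(np.argwhere(l)[:,::-1],.003)[:,:2].astype(np.float32)); print("ledge",np.round(r[0],4),np.round(r[1],4),r[2],"z",np.median(P[l][:,2]))
           ~~~^^^^^^^^^^^^^^^^^^^^^^^^^^^^^^^
ValueError: max() iterable argument is empty
```

View pics/w2.png

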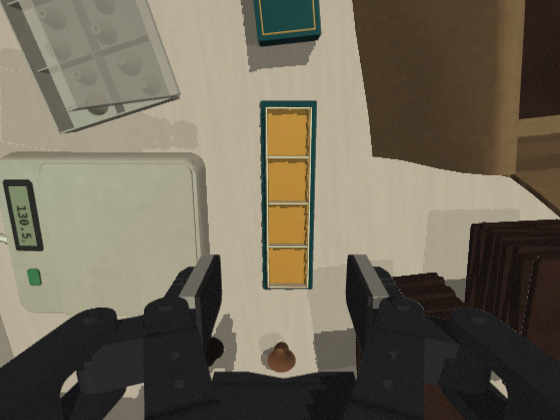

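The wrist view shows the tray upright in the picture, with gold floors at (287,132), (287,179), (287,224) and (287,265). The measured walls are 220x52 mm, the ledge 235x64 mm, and the floor is 3.5 mm high, all matching the given sizes. The tray centre is (0.6077, -0.084), with its long axis at 85.2°.

```bash
python3 -c "
from h import *
go([.4847,-.2826,.15],-5);go([.4847,-.2826,.0115],-5)"
```

```text
go [ 0.4847 -0.2826  0.15  ] d [-0.2515 -0.0994  0.1478] r [-0.0002  0.0006  0.0025] rows 4.9
go [ 0.4847 -0.2826  0.0115] d [-0.2514 -0.0994  0.2863] r [-0.0002  0.0006  0.0025] rows 6.3
```

```bash
python3 -m jog '[[-0.2515,-0.0994,0.1,0,0,0,0.55],[-0.2515,-0.0994,0.1,0,0,0,0.55],[-0.2515,-0.0994,0.1,0,0,0,0.55],[-0.2515,-0.0994,0.1,0,0,0,0.55],[-0.2515,-0.0994,0.1,0,0,0,0.55],[-0.2515,-0.0994,0.16,0,0,0,0.55],[-0.2515,-0.0994,0.21,0,0,0,0.55],[-0.2515,-0.0994,0.21,0,0,0,0.55],[-0.2515,-0.0994,0.21,0,0,0,0.55]]'; python3 - <<'E'
from h import *
c=shot("wrist","w3"); go([.4847,-.2826,.0115],-5)
E
```

```text
time_s: 4.45
eef_pos: [0.4854, -0.2841, 0.0896]
eef_rot: [0.001, 0.737, 0.676, 0.0]
wrist_force: [1.0, 0.4, -0.2]
opening: 0.552
grasp_force: 0.0
go [ 0.4847 -0.2826  0.0115] d [ 0.0018 -0.0018  0.0789] r [0.0034 0.0028 0.0006] rows 1.3
```

View pics/w3.png

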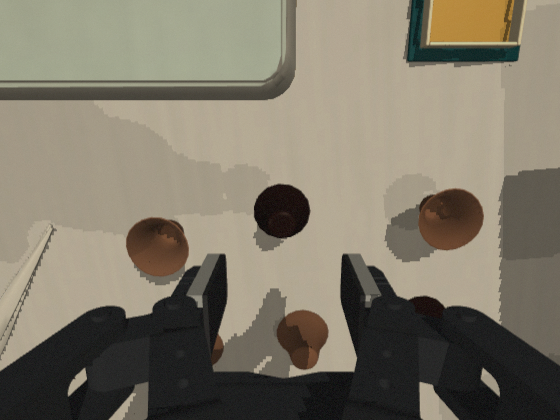

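The dark bell is at (282,211), centred between the fingertips at (215,275) and (355,275); the shells are well to either side, at (158,247) and (451,218).

```bash
python3 -m jog '[[0.001,0,0.05,0,0,0,0.55],[0.001,0,0.078,0,0,0,0.55],[0.001,0,0.078,0,0,0,0.55],[0.001,0,0.078,0,0,0,0],[0.001,0,0.078,0,0,0,0],[0.001,0,0.078,0,0,0,0],[0.001,0,0.078,0,0,0,0],[0.001,0,0.078,0,0,0,0]]'; python3 - <<'E'
from h import *
c=shot("wrist","w4")
E
```

```text
time_s: 5.5
eef_pos: [0.4869, -0.2831, 0.0125]
eef_rot: [0.002, 0.737, 0.676, 0.0]
wrist_force: [-1.1, 0.3, 7.9]
opening: 0.268
grasp_force: 56.4
```

View pics/w4.png

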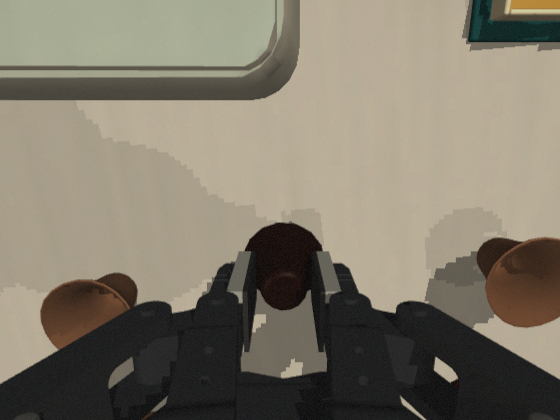

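The bell at (283,270) is between the pads at (243,285) and (322,285), with the shells untouched. I'll do a test lift.

```bash
python3 -m jog '[[0,0,-0.02,0,0,0,0],[0,0,-0.06,0,0,0,0],[0,0,-0.1,0,0,0,0],[0,0,-0.16,0,0,0,0],[0,0,-0.19,0,0,0,0],[0,0,-0.19,0,0,0,0]]'; python3 - <<'E'
from h import *
c=shot("wrist","w5"); P=c.cloud()
# bell in hand: extent along tool z near tool axis
p,R,_=tool(); q=R.inv().apply((P.reshape(-1,3)-p))
hs=cv2.cvtColor(c.im,cv2.COLOR_BGR2HSV).reshape(-1,3)
m=(abs(q[:,0])<.03)&(abs(q[:,1])<.022)&(abs(q[:,2])<.05)
print(np.percentile(q[m],[1,50,99],axis=0).round(4), m.sum())
for y in[.0061]: go([.6100,-.0569,.2],-4.75);go([.6100,-.0569,.0165],-4.75)
E
```

```text
time_s: 6.3
eef_pos: [0.4869, -0.2831, 0.205]
eef_rot: [0.004, 0.737, 0.676, 0.0]
wrist_force: [0.1, 0.5, 0.2]
opening: 0.263
grasp_force: 55.7
[[-0.0109 -0.0212 -0.0496]
 [ 0.0073  0.0009 -0.0194]
 [ 0.016   0.0212  0.0082]] 9351
go [ 0.61   -0.0569  0.2   ] d [0.2351 0.1044 0.0021] r [ 0.0038  0.0029 -0.0029] rows 4.1
go [ 0.61   -0.0569  0.0165] d [0.2356 0.1037 0.1856] r [ 0.0038  0.0029 -0.0029] rows 5.1
```

View pics/w5.png

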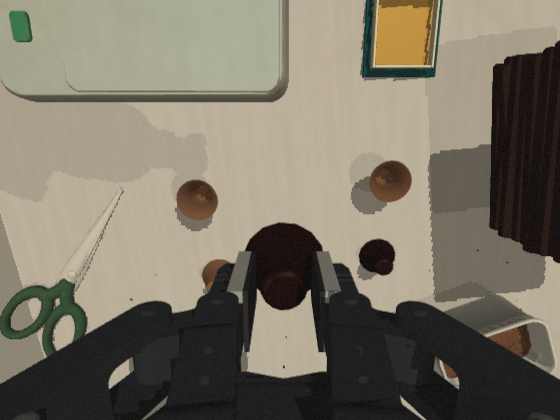

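```bash
python3 -m jog '[[0.235,0.104,0,0.003,0.003,-0.003,0],[0.235,0.104,0,0.003,0.003,-0.003,0],[0.235,0.104,0,0.003,0.003,-0.003,0],[0.235,0.104,0,0.003,0.003,-0.003,0],[0.235,0.104,0,0.003,0.003,-0.003,0],[0.235,0.104,0.06,0.003,0.003,-0.003,0],[0.235,0.104,0.11,0.003,0.003,-0.003,0],[0.235,0.104,0.15,0.003,0.003,-0.003,0],[0.235,0.104,0.15,0.003,0.003,-0.003,0],[0.235,0.104,0.15,0.003,0.003,-0.003,0]]'; python3 - <<'E'
from h import *
c=shot("wrist","w6");go([.6100,-.0569,.0155],-4.75)
E
```

```text
time_s: 7.6
eef_pos: [0.6094, -0.0572, 0.0507]
eef_rot: [-0.002, 0.736, 0.677, 0.0]
wrist_force: [0.0, -0.0, 0.1]
opening: 0.261
grasp_force: 55.7
go [ 0.61   -0.0569  0.0155] d [ 0.0003 -0.0002  0.0361] r [-0.     -0.0023 -0.0006] rows 0.6
```

View pics/w6.png

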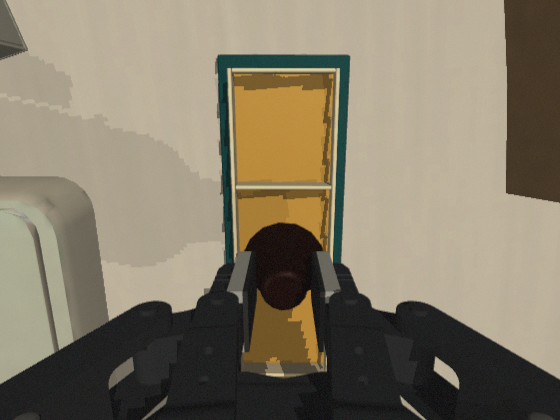

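The bell at (283,265) is held upright, centred over its compartment between the side walls at x≈235 and 330.

```bash
python3 -m jog '[[0,0,0.025,0,0,0,0],[0,0,0.034,0,0,0,0],[0,0,0.034,0,0,0,0],[0,0,0.034,0,0,0,0]]'
```

```text
time_s: 8.15
eef_pos: [0.6096, -0.0565, 0.0167]
eef_rot: [-0.001, 0.736, 0.677, 0.0]
wrist_force: [-0.1, -0.4, -0.2]
opening: 0.263
grasp_force: 55.7
```

```bash
python3 -m jog '[[0,0,0.0015,0,0,0,0],[0,0,0.0015,0,0,0,0.42],[0,0,0.0015,0,0,0,0.42],[0,0,-0.02,0,0,0,0.45],[0,0,-0.07,0,0,0,0.5],[0,0,-0.13,0,0,0,0.55],[0,0,-0.18,0,0,0,0.55],[0,0,-0.18,0,0,0,0.55]]'; python3 - <<'E'
from h import *
c=shot("wrist","w7"); go([.4916,-.3726,.2],-4.75);go([.4916,-.3726,.085],-4.75)
P=c.cloud(); m=(P[...,2]>.02)&(P[...,2]<.05)&(abs(P[...,0]-.61)<.04)&(abs(P[...,1]+.085)<.12)
for ce,s,l in blobs(m): print(ce,s[4],P[l].mean(0),np.percentile(P[l][:,2],[50,95]),np.ptp(P[l][P[l][:,2]>.028],0))
E
```

```text
time_s: 9.15
eef_pos: [0.6127, -0.0577, 0.2031]
eef_rot: [0.003, 0.736, 0.677, 0.003]
wrist_force: [1.0, 0.7, 0.0]
opening: 0.546
grasp_force: 0.0
go [ 0.4916 -0.3726  0.2   ] d [-0.3241 -0.0929 -0.0011] r [ 0.0036 -0.0016  0.0001] rows 5.4
go [ 0.4916 -0.3726  0.085 ] d [-0.3243 -0.0933  0.1139] r [ 0.0036 -0.0016  0.0001] rows 5.7
[278.08196721 182.40368852] 488 [ 0.61030801 -0.05445737  0.02950535] [0.03147714 0.03332618] [0.0177431  0.01732583 0.00615396]
```

View pics/w7.png

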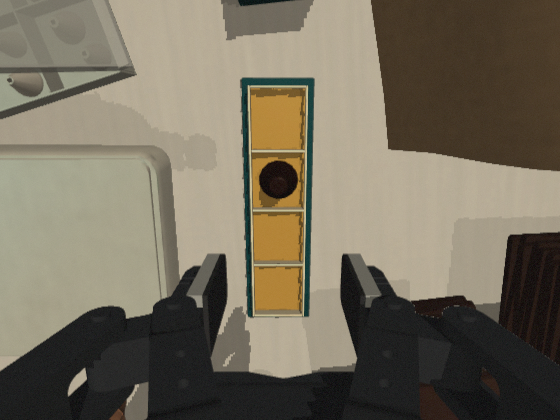

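The dark bell at (278,181) stands upright in the second compartment, top at 32 mm and within 3 mm of centre. Milk bell 1 is next.

```bash
python3 -m jog '[[-0.324,-0.093,0,0.003,-0.001,0,0.55],[-0.324,-0.093,0,0.003,-0.001,0,0.55],[-0.324,-0.093,0,0.003,-0.001,0,0.55],[-0.324,-0.093,0,0.003,-0.001,0,0.55],[-0.324,-0.093,0,0.003,-0.001,0,0.55],[-0.324,-0.093,0,0.003,-0.001,0,0.55],[-0.324,-0.093,0.06,0.003,-0.001,0,0.55],[-0.324,-0.093,0.11,0.003,-0.001,0,0.55],[-0.324,-0.093,0.11,0.003,-0.001,0,0.55],[-0.324,-0.093,0.11,0.003,-0.001,0,0.55]]'; python3 - <<'E'
from h import *
c=shot("wrist","w8"); go([.4916,-.3726,.0115],-4.75)
P=c.cloud(); m=(P[...,2]>.008)&(P[...,2]<.035)&(P[...,1]<-.23)&(P[...,0]>.35)&(P[...,0]<.62)
for ce,s,l in blobs(m,200):
    t=P[l]; t=t[t[:,2]>.025]; print(ce.round(),s[4],t.mean(0).round(4),np.ptp(t,0).round(3))
E
```

```text
time_s: 10.45
eef_pos: [0.4904, -0.3719, 0.0864]
eef_rot: [-0.002, 0.736, 0.677, -0.001]
wrist_force: [0.5, -0.2, 0.5]
opening: 0.552
grasp_force: 0.0
go [ 0.4916 -0.3726  0.0115] d [0.     0.0009 0.0759] r [-0.0033  0.0004  0.0006] rows 1.2
[454.  55.] 3827 [ 0.5846 -0.2874  0.0276] [0.037 0.037 0.006]
[114.  89.] 3448 [ 0.4082 -0.2895  0.0274] [0.037 0.037 0.006]
[423. 205.] 1878 [ 0.5742 -0.369   0.0289] [0.018 0.018 0.006]
[286. 221.] 1628 [ 0.4915 -0.3729  0.0289] [0.018 0.018 0.006]
[164. 238.] 1739 [ 0.4166 -0.3773  0.0288] [0.019 0.018 0.006]
```

```bash
python3 -m jog '[[0,0,0.05,0,0,0,0.55],[0,0,0.0755,0,0,0,0.55],[0,0,0.0755,0,0,0,0.55],[0,0,0.0755,0,0,0,0],[0,0,0.0755,0,0,0,0],[0,0,0.0755,0,0,0,0],[0,0,0.0755,0,0,0,0]]' && python3 -m jog '[[0,0,-0.02,0,0,0,0],[0,0,-0.06,0,0,0,0],[0,0,-0.1,0,0,0,0],[0,0,-0.16,0,0,0,0],[0,0,-0.19,0,0,0,0],[0,0,-0.19,0,0,0,0]]'; python3 - <<'E'
from h import *
go([.6145,-.0025,.2],-4.75);go([.6145,-.0025,.05],-4.75)
E
```

```text
time_s: 11.38
eef_pos: [0.4907, -0.3731, 0.0125]
eef_rot: [-0.0, 0.736, 0.677, -0.001]
wrist_force: [-0.9, 0.2, 7.2]
opening: 0.274
grasp_force: 56.3
time_s: 12.12
eef_pos: [0.4918, -0.3736, 0.2048]
eef_rot: [0.001, 0.736, 0.677, -0.001]
wrist_force: [-0.5, -0.9, 0.3]
opening: 0.269
grasp_force: 55.5
go [ 0.6145 -0.0025  0.2   ] d [0.38   0.0916 0.0033] r [0.0004 0.004  0.    ] rows 6.3
go [ 0.6145 -0.0025  0.05  ] d [0.3806 0.0915 0.1533] r [0.0004 0.004  0.    ] rows 6.7
```

```bash
python3 -m jog '[[0.379,0.0915,0,0,0.003,0,0],[0.379,0.0915,0,0,0.003,0,0],[0.379,0.0915,0,0,0.003,0,0],[0.379,0.0915,0,0,0.003,0,0],[0.379,0.0915,0,0,0.003,0,0],[0.379,0.0915,0,0,0.003,0,0],[0.379,0.0915,0,0,0.003,0,0],[0.379,0.0915,0.06,0,0.003,0,0],[0.379,0.0915,0.12,0,0.003,0,0],[0.379,0.0915,0.15,0,0.003,0,0]]'&& python3 -m jog '[[0,0,0,0,0,0,0],[0,0,0,0,0,0,0]]'; python3 - <<'E'
from h import *
c=shot("wrist","w9");go([.6145,-.0025,.0165],-4.75)
E
```

```text
time_s: 13.38
eef_pos: [0.6083, -0.0016, 0.045]
eef_rot: [-0.007, 0.736, 0.677, -0.002]
wrist_force: [0.7, 0.4, 0.0]
opening: 0.275
grasp_force: 55.5
time_s: 13.62
eef_pos: [0.6127, -0.0022, 0.0508]
eef_rot: [-0.003, 0.736, 0.677, 0.0]
wrist_force: [0.6, 0.1, -0.1]
opening: 0.275
grasp_force: 55.5
go [ 0.6145 -0.0025  0.0165] d [-0.0004  0.0013  0.0351] r [-0.0028 -0.0045 -0.0006] rows 0.6
```

```bash
python3 -m jog '[[0,0.001,0.022,0,0,0,0],[0,0.001,0.0345,0,0,0,0],[0,0.001,0.0345,0,0,0,0],[0,0.001,0.035,0,0,0,0.0],[0,0.001,0.035,0,0,0,0.42],[0,0.001,0.035,0,0,0,0.42]]' && python3 -m jog '[[0,0,-0.02,0,0,0,0.45],[0,0,-0.07,0,0,0,0.5],[0,0,-0.13,0,0,0,0.55],[0,0,-0.18,0,0,0,0.55],[0,0,-0.18,0,0,0,0.55]]'; python3 - <<'E'
from h import *
c=shot("wrist","w10"); go([.4162,-.3773,.2],-4.75)
P=c.cloud(); m=(P[...,2]>.02)&(P[...,2]<.05)&(abs(P[...,0]-.61)<.04)&(abs(P[...,1]+.085)<.12)
for ce,s,l in blobs(m): print(ce,s[4],P[l].mean(0),np.percentile(P[l][:,2],[50,95]),np.ptp(P[l][P[l][:,2]>.028],0))
E
```

```text
time_s: 14.42
eef_pos: [0.6122, -0.0013, 0.0138]
eef_rot: [-0.004, 0.736, 0.677, -0.0]
wrist_force: [0.4, 1.1, 0.3]
opening: 0.417
grasp_force: 0.0
time_s: 15.05
eef_pos: [0.6171, -0.0029, 0.2018]
eef_rot: [0.001, 0.736, 0.677, 0.003]
wrist_force: [0.1, -0.4, 0.9]
opening: 0.551
grasp_force: 0.0
go [ 0.4162 -0.3773  0.2   ] d [-0.3898 -0.1674 -0.0033] r [ 0.0004 -0.0042  0.    ] rows 6.8
[277.13305613 184.21413721] 481 [ 6.13324979e-01 -2.93791568e-04  2.98268766e-02] [0.03172076 0.03334378] [0.01779514 0.01743181 0.00630898]
[278.99337748 242.0419426 ] 453 [ 0.61044281 -0.05351073  0.02938489] [0.0314087  0.03324313] [0.01825453 0.01815949 0.00588363]
```

```bash
python3 -m jog '[[-0.39,-0.167,0,0,-0.003,0,0.55],[-0.39,-0.167,0,0,-0.003,0,0.55],[-0.39,-0.167,0,0,-0.003,0,0.55],[-0.39,-0.167,0,0,-0.003,0,0.55],[-0.39,-0.167,0,0,-0.003,0,0.55],[-0.39,-0.167,0,0,-0.003,0,0.55],[-0.39,-0.167,0,0,-0.003,0,0.55],[-0.39,-0.167,0.05,0,-0.003,0,0.55],[-0.39,-0.167,0.11,0,-0.003,0,0.55],[-0.39,-0.167,0.11,0,-0.003,0,0.55]]'&& python3 -m jog '[[0,0,0,0,0,0,0.55],[0,0,0,0,0,0,0.55]]'; python3 - <<'E'
from h import *
c=shot("wrist","w11"); go([.4162,-.3773,.0115],-4.75)
P=c.cloud(); m=(P[...,2]>.008)&(P[...,2]<.035)&(P[...,1]<-.23)&(P[...,0]>.35)&(P[...,0]<.62)
for ce,s,l in blobs(m,200):
    t=P[l]; t=t[t[:,2]>.025]; print(ce.round(),s[4],t.mean(0).round(4),np.ptp(t,0).round(3))
E
```

```text
time_s: 16.35
eef_pos: [0.4107, -0.3721, 0.0777]
eef_rot: [-0.01, 0.736, 0.677, -0.0]
wrist_force: [0.1, 0.7, -0.2]
opening: 0.55
grasp_force: 0.0
time_s: 16.6
eef_pos: [0.4157, -0.3781, 0.0865]
eef_rot: [-0.0, 0.736, 0.677, -0.002]
wrist_force: [-0.2, -0.7, -0.4]
opening: 0.548
grasp_force: 0.0
go [ 0.4162 -0.3773  0.0115] d [0.0008 0.0007 0.0749] r [-0.0029  0.0016  0.0004] rows 1.2
[259.  63.] 3620 [ 0.4107 -0.2892  0.0275] [0.036 0.037 0.006]
[542. 185.] 1582 [ 0.568  -0.3698  0.0277] [0.006 0.016 0.006]
[283. 218.] 1638 [ 0.4156 -0.3771  0.0289] [0.018 0.018 0.006]
[434. 407.] 777 [ 0.5086 -0.5187  0.0258] [0.025 0.011 0.002]
```

```bash
python3 -m jog '[[0,0,0.05,0,0,0,0.55],[0,0,0.075,0,0,0,0.55],[0,0,0.075,0,0,0,0.55],[0,0,0.075,0,0,0,0],[0,0,0.075,0,0,0,0],[0,0,0.075,0,0,0,0],[0,0,0.075,0,0,0,0]]' && python3 -m jog '[[0,0,-0.02,0,0,0,0],[0,0,-0.06,0,0,0,0],[0,0,-0.1,0,0,0,0],[0,0,-0.16,0,0,0,0],[0,0,-0.19,0,0,0,0],[0,0,-0.19,0,0,0,0]]'; python3 - <<'E'
from h import *
go([.6009,-.1675,.2],-4.75)
E
```

```text
time_s: 17.52
eef_pos: [0.4151, -0.3779, 0.0109]
eef_rot: [-0.001, 0.736, 0.677, -0.002]
wrist_force: [0.0, 0.7, 7.3]
opening: 0.287
grasp_force: 56.6
time_s: 18.27
eef_pos: [0.4163, -0.3786, 0.2036]
eef_rot: [0.001, 0.736, 0.677, -0.002]
wrist_force: [0.2, 0.2, -0.7]
opening: 0.285
grasp_force: 55.5
go [ 0.6009 -0.1675  0.2   ] d [0.2257 0.1665 0.0026] r [-0.0005  0.0044  0.0001] rows 4.5
```

```bash
python3 - <<'E'
from h import *
for f in ["top0.npz","w2.npz"]:
    P=load(f).cloud().reshape(-1,3)
    for y in np.arange(-.27,-.09,.02):
        q=P[(abs(P[:,1]-y)<.01)&(P[:,0]>.62)&(P[:,0]<.72)&(P[:,2]>.015)&(P[:,2]<.2)]
        if len(q)>5: i=q[:,0].argsort()[2]; print(f,round(y,2),q[i].round(3),q[:,2].max().round(3))
E
```

```text
top0.npz -0.27 [ 0.677 -0.271  0.086] 0.129
top0.npz -0.25 [ 0.677 -0.244  0.082] 0.128
top0.npz -0.23 [ 0.675 -0.228  0.023] 0.128
top0.npz -0.21 [ 0.673 -0.205  0.022] 0.127
top0.npz -0.19 [ 0.675 -0.197  0.111] 0.129
w2.npz -0.27 [ 0.679 -0.269  0.036] 0.043
w2.npz -0.25 [ 0.679 -0.252  0.07 ] 0.075
```

```bash
python3 -m jog '[[0.2255,0.1665,0,0,0.003,0,0],[0.2255,0.1665,0,0,0.003,0,0],[0.2255,0.1665,0,0,0.003,0,0],[0.2255,0.1665,0,0,0.003,0,0],[0.2255,0.1665,0,0,0.003,0,0],[0.2255,0.1665,0,0,0.003,0,0]]'
```

```text
time_s: 19.02
eef_pos: [0.5999, -0.1634, 0.197]
eef_rot: [-0.005, 0.735, 0.678, -0.0]
wrist_force: [0.1, 0.2, 0.2]
opening: 0.288
grasp_force: 55.5
```

Pile starts at x≈0.675, beyond the gripper's reach, so it is safe to lower.

```bash
python3 -m jog '[[0,0,0.06,0,0,0,0],[0,0,0.12,0,0,0,0],[0,0,0.15,0,0,0,0],[0,0,0.15,0,0,0,0],[0,0,0.15,0,0,0,0]]'; python3 - <<'E'
from h import *
go([.6009,-.1675,.0165],-4.75)
E
```

```text
time_s: 19.65
eef_pos: [0.5993, -0.1662, 0.0495]
eef_rot: [-0.003, 0.736, 0.677, 0.0]
wrist_force: [-0.7, -0.2, 0.7]
opening: 0.286
grasp_force: 55.5
go [ 0.6009 -0.1675  0.0165] d [-0.0013  0.0019  0.033 ] r [-0.0043 -0.0042 -0.0009] rows 0.5
```

```bash
python3 -m jog '[[-0.001,0.001,0.022,0,0,0,0],[-0.001,0.001,0.034,0,0,0,0],[-0.001,0.001,0.034,0,0,0,0],[-0.001,0.001,0.0345,0,0,0,0.0],[-0.001,0.001,0.0345,0,0,0,0.42],[-0.001,0.001,0.0345,0,0,0,0.42]]' && python3 -m jog '[[0,0,-0.02,0,0,0,0.45],[0,0,-0.07,0,0,0,0.5],[0,0,-0.13,0,0,0,0.55],[0,0,-0.18,0,0,0,0.55],[0,0,-0.18,0,0,0,0.55]]'; python3 - <<'E'
from h import *
c=shot("wrist","w12"); go([.5744,-.369,.2],-4.75)
P=c.cloud(); m=(P[...,2]>.02)&(P[...,2]<.05)&(abs(P[...,0]-.61)<.04)&(abs(P[...,1]+.085)<.12)
for ce,s,l in blobs(m): print(ce,s[4],P[l].mean(0),np.percentile(P[l][:,2],[50,95]),np.ptp(P[l][P[l][:,2]>.028],0))
E
```

```text
time_s: 20.4
eef_pos: [0.5992, -0.1658, 0.0131]
eef_rot: [-0.004, 0.736, 0.677, -0.0]
wrist_force: [-0.4, 0.1, 0.0]
opening: 0.418
grasp_force: 0.0
time_s: 21.02
eef_pos: [0.6037, -0.1685, 0.2011]
eef_rot: [0.002, 0.736, 0.677, 0.002]
wrist_force: [0.4, 0.6, -0.2]
opening: 0.554
grasp_force: 0.0
go [ 0.5744 -0.369   0.2   ] d [-0.2029 -0.0109 -0.0029] r [ 0.0002 -0.0025  0.0001] rows 3.3
[278.10566616  48.08575804] 653 [ 0.60987103 -0.05771291  0.02968153] [0.03162211 0.03352385] [0.01826383 0.01839721 0.00682541]
[277.34631148 182.29303279] 488 [ 0.60012851 -0.16452521  0.02970517] [0.03161864 0.03335014] [0.01840974 0.01743999 0.00654753]
```

```bash
python3 -m jog '[[-0.203,-0.011,0,0,-0.002,0,0.55],[-0.203,-0.011,0,0,-0.002,0,0.55],[-0.203,-0.011,0,0,-0.002,0,0.55],[-0.203,-0.011,0,0,-0.002,0,0.55],[-0.203,-0.011,0,0,-0.002,0,0.55],[-0.203,-0.011,0.06,0,-0.002,0,0.55],[-0.203,-0.011,0.11,0,-0.002,0,0.55],[-0.203,-0.011,0.11,0,-0.002,0,0.55],[-0.203,-0.011,0.11,0,-0.002,0,0.55]]'; python3 - <<'E'
from h import *
c=shot("wrist","w13"); go([.5744,-.369,.0115],-4.75)
P=c.cloud(); m=(P[...,2]>.008)&(P[...,2]<.035)&(P[...,1]<-.23)&(P[...,0]>.35)&(P[...,0]<.62)
for ce,s,l in blobs(m,200):
    t=P[l]; t=t[t[:,2]>.025]; print(ce.round(),s[4],t.mean(0).round(4),np.ptp(t,0).round(3))
E
```

```text
time_s: 22.2
eef_pos: [0.5734, -0.3672, 0.0846]
eef_rot: [-0.002, 0.735, 0.678, -0.001]
wrist_force: [0.6, 0.2, 0.4]
opening: 0.551
grasp_force: 0.0
go [ 0.5744 -0.369   0.0115] d [-0.0009  0.0007  0.0743] r [-0.0025 -0.0004  0.0012] rows 1.2
[287.  80.] 3641 [ 0.582  -0.2876  0.0275] [0.037 0.037 0.006]<stdin>:5: RuntimeWarning: Mean of empty slice.
  ret = um.true_divide(
Traceback (most recent call last):
ValueError: zero-size array to reduction operation maximum which has no identity
```

```bash
python3 -m jog '[[-0.001,0,0.05,0,0,0,0.55],[-0.001,0,0.0745,0,0,0,0.55],[-0.001,0,0.0745,0,0,0,0.55],[-0.001,0,0.0745,0,0,0,0],[-0.001,0,0.0745,0,0,0,0],[-0.001,0,0.0745,0,0,0,0],[-0.001,0,0.0745,0,0,0,0]]' && python3 -m jog '[[0,0,-0.02,0,0,0,0],[0,0,-0.06,0,0,0,0],[0,0,-0.1,0,0,0,0],[0,0,-0.16,0,0,0,0],[0,0,-0.19,0,0,0,0],[0,0,-0.19,0,0,0,0]]'; python3 - <<'E'
from h import *
go([.6054,-.1127,.2],-4.75)
E
```

```text
time_s: 23.12
eef_pos: [0.5734, -0.37, 0.0116]
eef_rot: [-0.001, 0.736, 0.677, -0.001]
wrist_force: [-0.2, 1.0, 7.1]
opening: 0.278
grasp_force: 56.3
time_s: 23.88
eef_pos: [0.5745, -0.3707, 0.2041]
eef_rot: [0.001, 0.736, 0.677, -0.001]
wrist_force: [0.2, 0.0, -1.1]
opening: 0.273
grasp_force: 55.6
go [ 0.6054 -0.1127  0.2   ] d [0.2597 0.0095 0.0034] r [ 0.0012  0.0026 -0.    ] rows 4.2
```

```bash
python3 -m jog '[[0.2597,0.0095,0,0,0.002,0,0],[0.2597,0.0095,0,0,0.002,0,0],[0.2597,0.0095,0,0,0.002,0,0],[0.2597,0.0095,0,0,0.002,0,0],[0.2597,0.0095,0,0,0.002,0,0],[0.2597,0.0095,0.06,0,0.002,0,0],[0.2597,0.0095,0.12,0,0.002,0,0],[0.2597,0.0095,0.15,0,0.002,0,0],[0.2597,0.0095,0.15,0,0.002,0,0],[0.2597,0.0095,0.15,0,0.002,0,0]]'; python3 - <<'E'
from h import *
go([.6054,-.1127,.0165],-4.75)
E
```

```text
time_s: 25.12
eef_pos: [0.6036, -0.1116, 0.0501]
eef_rot: [-0.003, 0.736, 0.677, 0.0]
wrist_force: [0.3, -0.4, 0.0]
opening: 0.276
grasp_force: 55.6
go [ 0.6054 -0.1127  0.0165] d [-0.0011  0.002   0.0336] r [-0.0044 -0.0044 -0.0007] rows 0.5
```

```bash
python3 -m jog '[[-0.001,0.001,0.022,0,0,0,0],[-0.001,0.001,0.034,0,0,0,0],[-0.001,0.001,0.034,0,0,0,0],[-0.001,0.001,0.0345,0,0,0,0.0],[-0.001,0.001,0.0345,0,0,0,0.42],[-0.001,0.001,0.0345,0,0,0,0.42]]' && python3 -m jog '[[0,0,-0.02,0,0,0,0.45],[0,0,-0.07,0,0,0,0.5],[0,0,-0.13,0,0,0,0.55],[0.07,0,-0.25,0,0,0,0.55],[0.07,0,-0.25,0,0,0,0.55],[0.07,0,-0.25,0,0,0,0.55],[0.07,0,-0.25,0,0,0,0.55]]'; python3 - <<'E'
from tray import *
c=shot("wrist","w14")
P=c.cloud(); m=(P[...,2]>.02)&(P[...,2]<.05)&(abs(P[...,0]-.61)<.04)&(abs(P[...,1]+.085)<.12)
tray(c); y=np.array([np.cos(np.radians(85.25)),np.sin(np.radians(85.25))]); ct=np.array([.6077,-.0843])
for ce,s,l in blobs(m):
    t=P[l]; t=t[t[:,2]>.0285]; d=t.mean(0)[:2]-ct; print(ce.round(),t.mean(0).round(4),"tray y",(d@y).round(4),"x",(d[0]*y[1]-d[1]*y[0]).round(4),np.ptp(t,0).round(3))
m=(P[...,2]>.03)&(P[...,2]<.042)&(P[...,0]>.52)&(P[...,0]<.68)&(P[...,1]>.06)
for ce,s,l in blobs(m,200): print("lid part",P[l].min(0),P[l].max(0))
go([.619,.24,.2],1.2)
E
```

```text
time_s: 25.88
eef_pos: [0.6033, -0.1114, 0.0139]
eef_rot: [-0.004, 0.736, 0.677, -0.0]
wrist_force: [0.6, 0.1, 0.1]
opening: 0.421
grasp_force: 0.0
time_s: 26.75
eef_pos: [0.6111, -0.0428, 0.2663]
eef_rot: [-0.003, 0.735, 0.678, 0.0]
wrist_force: [0.0, -0.6, -0.2]
opening: 0.548
grasp_force: 0.0
gold [284. 130.] 1242 [ 0.6142 -0.0022] [0.0528 0.048 ] 85.4 z 0.0036016220797190635
gold [282. 183.] 1023 [ 0.6095 -0.0578] [0.0499 0.0482] 85.4 z 0.0035457768729292294
gold [283. 231.] 880 [ 0.6051 -0.1133] [0.0498 0.0478] 85.4 z 0.0034963462279319624
gold [283. 273.] 804 [ 0.6003 -0.1683] [0.048  0.0479] 85.5 z 0.0036066733301420018
walls [ 0.6076 -0.0837] [0.2204 0.0519] 85.24705505371094 z [0.01283927 0.01397635]
ledge [ 0.6076 -0.0848] [0.2348 0.0639] 85.25633239746094 z 0.003182811360761817
[283. 133.] [ 0.6133 -0.002   0.032 ] tray y 0.0825 x -0.0012 [0.018 0.018 0.006]
[284. 185.] [ 0.6104 -0.0558  0.0319] tray y 0.0287 x 0.0003 [0.017 0.018 0.006]
[282. 235.] [ 0.6043 -0.1105  0.0319] tray y -0.0264 x -0.0012 [0.017 0.017 0.006]
[283. 281.] [ 0.6002 -0.165   0.0317] tray y -0.081 x -0.0008 [0.018 0.018 0.006]
lid part [0.59001785 0.0924832  0.03041004] [0.65425811 0.1199234  0.03889949]
go [0.619 0.24  0.2  ] d [ 0.2827 -0.0142  0.0657] r [-0.0062 -0.0051 -0.1037] rows 4.6
```

View pics/w14.png

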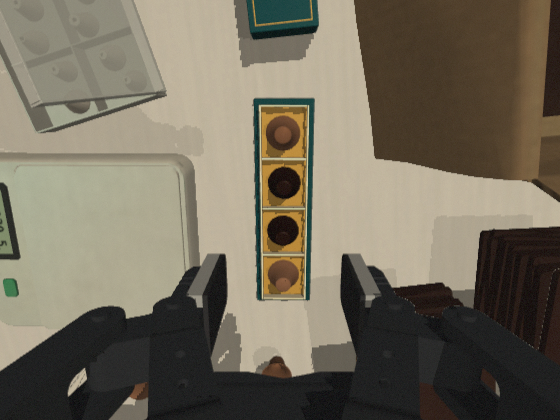

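The view shows all four bells upright, at (283,133) milk, (284,183) dark, (282,231) dark and (283,278) milk. Each is within about 1.5 mm of its compartment centre with its top at 32 mm. The lid is at the top edge (283,15), so I'll look at that next.

```bash
python3 -m jog '[[0.305,-0.036,0,0.005,0.004,-0.104,0.9],[0.305,-0.036,0,0.005,0.004,-0.104,0.9],[0.305,-0.036,0,0.005,0.004,-0.104,0.9],[0.305,-0.036,0,0.005,0.004,-0.104,0.9],[0.305,-0.036,0,0.005,0.004,-0.104,0.9],[0.305,-0.036,0,0.005,0.004,-0.104,0.9],[0.305,-0.036,0,0.005,0.004,-0.104,0.9]]'; cat > lid.py <<'E'
from h import *
def lid(c):
    P=c.cloud(); m=(P[...,2]>.031)&(P[...,2]<.041)&(P[...,0]>.5)&(P[...,0]<.69)&(P[...,1]>-.25)&(P[...,1]<.36)
    ce,s,l=max(blobs(m),key=lambda b:b[1][4]); z=np.median(P[l][:,2])
    r=cv2.minAreaRect(c.plane(np.argwhere(l)[:,::-1],z)[:,:2].astype(np.float32)); print("lid",np.round(r[0],4),np.round(r[1],4),r[2],"z",z,ce.round(),s)
E
python3 - <<'E'
from lid import *
c=shot("wrist","w15"); lid(c)
P=c.cloud().reshape(-1,3)
for y in np.arange(.14,.36,.03):
    q=P[(abs(P[:,1]-y)<.015)&(P[:,0]>.655)&(P[:,2]>.042)]
    if len(q)>9: i=q[:,0].argsort()[5]; print(round(y,2),q[i].round(3))
p,R,_=tool(); print(p.round(4))
E
```

```text
time_s: 27.68
eef_pos: [0.5996, 0.2625, 0.2641]
eef_rot: [-0.008, 0.7, 0.714, -0.002]
wrist_force: [-0.7, -0.1, -0.3]
opening: 0.898
grasp_force: 0.0
lid [0.6206 0.2118] [0.0639 0.2346] 1.2365915775299072 z 0.03621786169088287 [305. 214.] [  274   109    66   216 13205]
0.14 [0.679 0.149 0.06 ]
0.17 [0.677 0.169 0.061]
0.2 [0.678 0.191 0.059]
0.23 [0.685 0.216 0.063]
0.26 [0.655 0.271 0.316]
0.29 [0.657 0.275 0.336]
[0.5999 0.262  0.2646]
```

View pics/w15.png

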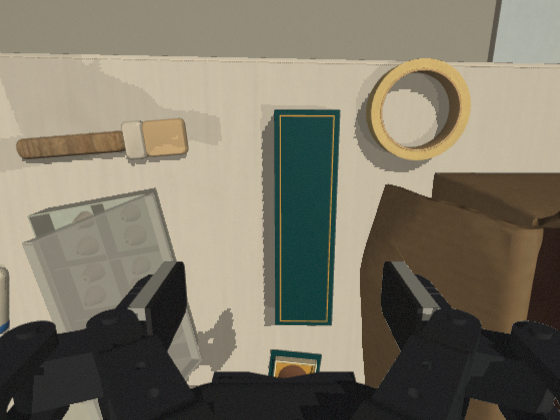

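The lid is at (305,214), with its edges at x≈277 and 335 and ends at y≈110 and 325; it measures 64x235 mm with its top at 36 mm. The box flap to its right is nearest around y≈0.17 m, so I'll grip at y=0.235, where the gap is wider.

```bash
python3 -c "
from h import *
go([.6195,.235,.12],1.2)"
```

```text
go [0.6195 0.235  0.12  ] d [-0.0286  0.0209  0.1441] r [-0.013  -0.0086 -0.0015] rows 2.4
```

```bash
python3 -m jog '[[-0.0286,0.0209,0.04,-0.008,-0.006,0,0.9],[-0.0286,0.0209,0.09,-0.008,-0.006,0,0.9],[-0.0286,0.0209,0.144,-0.008,-0.006,0,0.9],[-0.0286,0.0209,0.144,-0.008,-0.006,0,0.9],[-0.0286,0.0209,0.144,-0.008,-0.006,0,0.9]]'; python3 - <<'E'
from lid import *
go([.6195,.235,.004],1.2)
c=shot("scene","s1")
E
```

```text
time_s: 28.35
eef_pos: [0.6216, 0.236, 0.1239]
eef_rot: [-0.001, 0.7, 0.714, 0.001]
wrist_force: [0.5, -0.3, 1.2]
opening: 0.906
grasp_force: 0.0
go [0.6195 0.235  0.004 ] d [-0.0015 -0.0021  0.1199] r [-0.     -0.0041 -0.0015] rows 1.9
```

```bash
python3 -c "
import cv2
a=cv2.imread('pics/s1.png')[60:260,100:400]; cv2.imwrite('pics/s1c.png',cv2.resize(a,None,fx=2.5,fy=2.5))"
```

```text
(no output)
```

View pics/s1c.png

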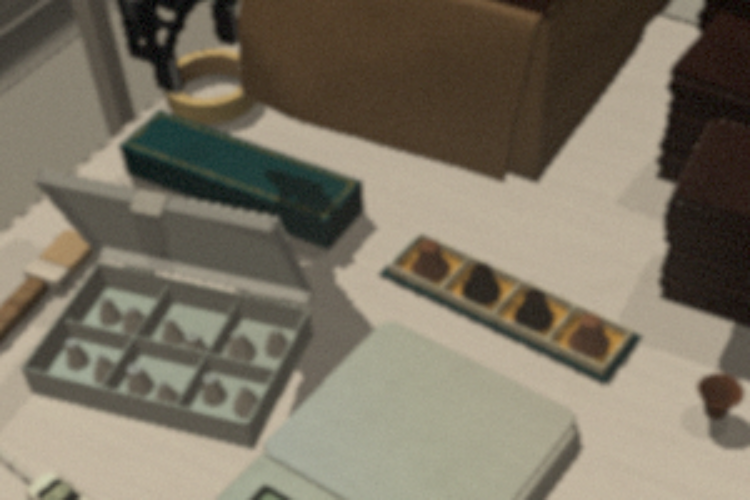

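The gripper (crop top left, 170,50) is over the far half of the lid. The case's raised lid (170,190) and the box flap (400,110) are clear of the fingers' path.

```bash
python3 -m jog '[[-0.001,-0.002,0.05,0,-0.003,0,0.9],[-0.001,-0.002,0.09,0,-0.003,0,0.9],[-0.001,-0.002,0.12,0,-0.003,0,0.9],[-0.001,-0.002,0.12,0,-0.003,0,0.9],[-0.001,-0.002,0.12,0,-0.003,0,0.9]]'
```

```text
time_s: 29.02
eef_pos: [0.6202, 0.2369, 0.0051]
eef_rot: [0.0, 0.7, 0.715, 0.001]
wrist_force: [-0.0, 0.2, 0.3]
opening: 0.899
grasp_force: 0.0
```

```bash
python3 -m jog '[[0,0,0,0,0,0,0.6],[0,0,0,0,0,0,0.3],[0,0,0,0,0,0,0.0],[0,0,0,0,0,0,0.0],[0,0,0,0,0,0,0.0]]' && python3 -m jog '[[0,0,-0.02,0,0,0,0],[0,0,-0.05,0,0,0,0],[0,0,-0.08,0,0,0,0],[0,0,-0.1,0,0,0,0],[0,0,-0.1,0,0,0,0],[0,0,-0.1,0,0,0,0]]';  python3 - <<'E'
from h import *
c=shot("wrist","w16"); p,R,_=tool(); P=c.cloud(); q=R.inv().apply(P.reshape(-1,3)-p).reshape(P.shape)
m=(abs(q[...,1])<.04)&(q[...,2]>-.06)&(q[...,2]<.02)&(q[...,0]>.013)
hsv=cv2.cvtColor(c.im,cv2.COLOR_BGR2HSV); m&=(hsv[...,0]>70)&(hsv[...,0]<110)&(hsv[...,1]>80)
print(np.percentile(q[m],[1,50,99],axis=0).round(4)); go([.62,.235,.2],1.2)
A=np.c_[q[m][:,:2],np.ones(m.sum())]; print("top plane in tool",np.linalg.lstsq(A,q[m][:,2],rcond=None)[0].round(4))
E
```

```text
time_s: 29.65
eef_pos: [0.6204, 0.2369, 0.0053]
eef_rot: [0.0, 0.7, 0.715, 0.002]
wrist_force: [0.3, 0.4, 7.3]
opening: 0.739
grasp_force: 66.9
time_s: 30.4
eef_pos: [0.6173, 0.2362, 0.101]
eef_rot: [-0.002, 0.7, 0.714, -0.001]
wrist_force: [-0.5, -0.2, -1.9]
opening: 0.736
grasp_force: 66.0
[[ 0.014  -0.0305 -0.0329]
 [ 0.0571  0.0005 -0.0315]
 [ 0.0911  0.0316 -0.03  ]]
go [0.62  0.235 0.2  ] d [-0.0012  0.0025 -0.0996] r [-0.0048 -0.0004  0.    ] rows 1.6
top plane in tool [ 0.0005  0.0009 -0.0315]
```

View pics/w16.png

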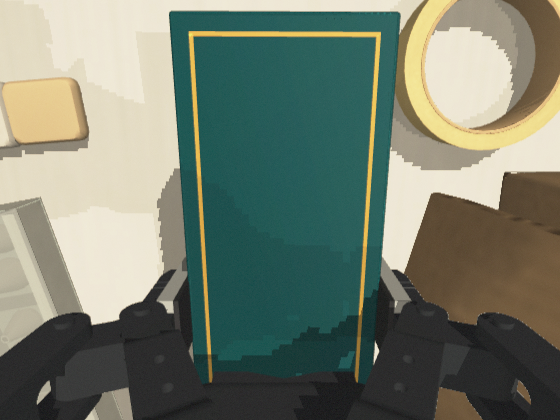

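The lid is gripped level and square (edges x≈185 and 385, far end y≈15). Its lower edge is 4–5 mm below the TCP, and its centre is about 26 mm behind the TCP along tool x.

```bash
python3 -m jog '[[0,0,-0.05,0,0,0,0],[0,0,-0.1,0,0,0,0],[0,0,-0.1,0,0,0,0],[0,0,-0.1,0,0,0,0]]'; python3 -c "
from h import *
go([.6099,-.0583,.2],-4.75)"
```

```text
time_s: 30.95
eef_pos: [0.6174, 0.2361, 0.2001]
eef_rot: [-0.002, 0.7, 0.714, -0.002]
wrist_force: [0.9, 0.3, -1.5]
opening: 0.736
grasp_force: 66.3
go [ 0.6099 -0.0583  0.2   ] d [-2.942e-01 -1.370e-02  1.000e-04] r [-4.900e-03 -1.000e-04  1.039e-01] rows 4.7
```

```bash
python3 -m jog '[[-0.05,-0.003,0,0,0,0.01,0],[-0.11,-0.006,0,0,0,0.03,0],[-0.17,-0.009,0,0,0,0.06,0],[-0.23,-0.012,0,0,0,0.08,0],[-0.28,-0.0135,0,-0.002,0,0.1,0],[-0.294,-0.0137,0,-0.003,0,0.104,0],[-0.294,-0.0137,0,-0.003,0,0.104,0],[-0.294,-0.0137,0.05,-0.003,0,0.104,0],[-0.294,-0.0137,0.1,-0.003,0,0.104,0],[-0.294,-0.0137,0.12,-0.003,0,0.104,0]]' && python3 -m jog '[[0,0,0,0,0,0,0],[0,0,0,0,0,0,0]]'; python3 - <<'E'
from h import *
go([.6099,-.0583,.0075],-4.75)
c=shot("wrist","w17"); p,R,_=tool(); P=c.cloud(); q=R.inv().apply(P.reshape(-1,3)-p).reshape(P.shape)
hsv=cv2.cvtColor(c.im,cv2.COLOR_BGR2HSV); m=(abs(q[...,1])<.045)&(abs(q[...,2]+.0315)<.006)&(q[...,0]>.02)&(hsv[...,0]>70)&(hsv[...,0]<110)
r=cv2.minAreaRect(P[m][:,:2].astype(np.float32)); print(r, "tip x",np.percentile(q[m][:,0],99.8), "y",np.percentile(q[m][:,1],[.5,99.5]))
b=cv2.boxPoints(r); far=b[b[:,1].argsort()[2:]].mean(0); print("far edge",far,"-> centre",far-.118*np.array([.083,.9966]))
E
```

```text
time_s: 32.2
eef_pos: [0.6077, -0.0551, 0.0776]
eef_rot: [-0.003, 0.735, 0.678, -0.001]
wrist_force: [0.1, 0.3, -0.8]
opening: 0.738
grasp_force: 66.2
time_s: 32.45
eef_pos: [0.6121, -0.0577, 0.0838]
eef_rot: [0.001, 0.736, 0.677, 0.001]
wrist_force: [0.3, -0.3, -0.2]
opening: 0.734
grasp_force: 66.2
go [ 0.6099 -0.0583  0.0075] d [-0.0008 -0.0025  0.0763] r [ 0.0039 -0.0002  0.0006] rows 1.2
((0.616875171661377, -0.00199175626039505), (0.07232286036014557, 0.06418377161026001), 85.20447540283203) tip x 0.09194285492441394 y [-0.03127326  0.03146883]
far edge [0.61989826 0.03404309] -> centre [ 0.61010426 -0.08355571]
```

View pics/w17.png

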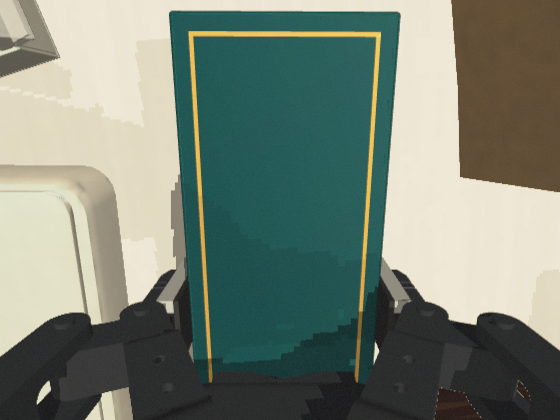

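The lid is aligned with the tray's direction (85.2°); its centre is 2.4 mm too far in +x, which I'll correct now.

```bash
python3 -m jog '[[-0.0008,-0.0025,0.03,0.002,0,0,0],[-0.0008,-0.0025,0.03,0.002,0,0,0],[-0.0008,-0.0025,0.03,0.002,0,0,0]]'; python3 - <<'E'
from h import *
go([.6099,-.0583,.0075],-4.75)
c=shot("wrist","w18"); p,R,_=tool(); P=c.cloud(); q=R.inv().apply(P.reshape(-1,3)-p).reshape(P.shape)
hsv=cv2.cvtColor(c.im,cv2.COLOR_BGR2HSV); m=(abs(q[...,1])<.045)&(abs(q[...,2]+.0315)<.006)&(q[...,0]>.02)&(hsv[...,0]>70)&(hsv[...,0]<110)
r=cv2.minAreaRect(P[m][:,:2].astype(np.float32)); b=cv2.boxPoints(r); far=b[b[:,1].argsort()[2:]].mean(0); print("far edge",far,"-> centre",far-.118*np.array([.083,.9966]),"lid top z",np.median(P[m][:,2]))
E
```

```text
time_s: 32.88
eef_pos: [0.609, -0.0587, 0.0534]
eef_rot: [0.0, 0.736, 0.677, 0.0]
wrist_force: [-0.1, -1.5, -1.0]
opening: 0.735
grasp_force: 66.2
go [ 0.6099 -0.0583  0.0075] d [0.0005 0.0008 0.0459] r [ 0.0009 -0.0003 -0.0002] rows 0.7
far edge [0.616981   0.03308503] -> centre [ 0.60718703 -0.08451377] lid top z 0.0843481767556944
```

```bash
python3 -m jog '[[0,0,0.015,0,0,0,0],[0,0,0.025,0,0,0,0],[0,0,0.034,0,0,0,0],[0,0,0.04,0,0,0,0],[0,0,0.0435,0,0,0,0],[0,0,0.0445,0,0,0,0],[0,0,0.0445,0,0,0,0]]'
```

```text
time_s: 33.8
eef_pos: [0.6081, -0.0584, 0.0084]
eef_rot: [-0.001, 0.736, 0.677, -0.0]
wrist_force: [-4.4, 0.6, 6.8]
opening: 0.736
grasp_force: 67.0
```

```bash
python3 -m jog '[[0,0,0,0,0,0,0.88],[0,0,0,0,0,0,0.88],[0,0,0,0,0,0,0.88],[0,0,-0.02,0,0,0,0.88],[0,0,-0.07,0,0,0,0.88],[0,0,-0.13,0,0,0,0.88],[0,0,-0.19,0,0,0,0.88],[0.05,0,-0.25,0,0,0,0.88],[0.05,0,-0.25,0,0,0,0.88],[0.05,0,-0.25,0,0,0,0.88]]'; python3 - <<'E'
from lid import *
c=shot("wrist","w19"); lid(c); lid(shot("top","t2"))
hsv=cv2.cvtColor(c.im,cv2.COLOR_BGR2HSV); P=c.cloud()
m=(P[...,2]>.033)&(P[...,2]<.045)&(abs(P[...,0]-.61)<.05)&(abs(P[...,1]+.085)<.125)
q=P[m]; print("plane",np.linalg.lstsq(np.c_[q[:,:2]-[.6077,-.0842],np.ones(len(q))],q[:,2],rcond=None)[0].round(4))
for ce,s,l in blobs((P[...,2]>.008)&(P[...,2]<.035)&(P[...,1]<-.23)&(P[...,0]>.35)&(P[...,0]<.62),200): print(ce,P[l].mean(0))
T=load("t2.npz").cloud()
for ce,s,l in blobs((T[...,2]>.008)&(T[...,2]<.06)&(T[...,1]<-.24)&(T[...,1]>-.42)&(T[...,0]>.35)&(T[...,0]<.62)): t=T[l]; print("top",ce.round(),t[t[:,2]>.025].mean(0).round(4))
E
```

```text
time_s: 35.05
eef_pos: [0.6127, -0.0082, 0.2587]
eef_rot: [0.0, 0.735, 0.678, 0.0]
wrist_force: [0.6, -0.2, -0.2]
opening: 0.884
grasp_force: 0.0
lid [ 0.6067 -0.0833] [0.235  0.0638] 85.11561584472656 z 0.039182586375684725 [283. 236.] [  251   133    66   213 12956]
lid [ 0.6047 -0.0902] [0.2247 0.0651] 84.92060852050781 z 0.03857872602153678 [282. 159.] [ 226  140  110   39 3055]
plane [0.0005 0.0006 0.0392]
top [375. 170.] [ 0.5824 -0.291   0.0273]
top [378. 251.] [ 0.4098 -0.2938  0.027 ]
```

View pics/w19.png

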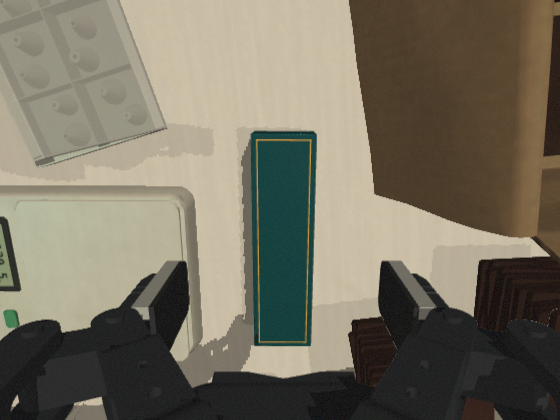

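The lid at (283,238) sits level on the tray with its top at 39 mm (36+3), so it is fully down on its ledge. It is within about 1 mm of the tray's centre, and both shells are still where they started. I'll hand in now.

```bash
python3 -c "
from h import *
print(workorder.hand_in())"
```

```text
the job is handed in; nothing more can be done
None
```

The job is handed in, though the hand-in printed no verdict: the four bells are packed upright with the dark ones in the middle and the milk ones at the ends, the lid is level and fully down on its ledge, and both shells still stand where they were.

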